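# Lengthen the engine cradle by one hole

### The job

Lengthen the engine cradle by one hole so that the scooter engine will fit on it. First lift the piston away from in front of the blue sliding end frame and stand it upright in the red parts tray, without the frame touching it; then pinch the spring snap buttons flush and draw the end frame out towards the piston's old place, working one side and then the other a little at a time so that it is not wrenched askew, until the buttons on both sides have sprung out fully through the next hole. Leave the carburettor, cylinder barrel, clutch bell and oil bottle where they stand, and do not tip the piston over.

Things in the scene. Friction and masses are not known exactly. Their poses are not given: they have to be found in the camera images.
- cradle: fixed engine cradle: two aluminium rails, 19 mm square, along its x at y = +100 mm (left) and -100 mm (right), centre line 45 mm above the bench, from x = -60 mm to a black cross tube at x = +175 mm with pads 73 mm high. Origin on the bench midway between the two pairs of snap buttons, which are at x = 0. Its -x points roughly to the robot (within 0.35 rad) and is the way to draw the end frame out
- end_frame: blue sliding end frame: two sleeves, 25 mm square, over the rails, x = -75 to +75 mm, y = +100 and -100 mm, centre line 45 mm above the bench; each can be gripped from above all along. At the start its origin and axes are the cradle's. It must go 25 mm along -x. Stiff: about 10 N a side. One side can run about 9 mm ahead of the other, then it binds and drags
- cross_tube (a point): centre of the end frame's blue cross tube, at the end frame's x = -87.5 mm, 45 mm above the bench: 25 mm square, 225 mm long along y (front face at x = -100 mm), with rubber feet under and rubber saddles on its two ends (y = +100 and -100 mm), 74 mm high
- buttons_left (a point): fixed point on the left rail's centre line midway between its two snap buttons, 45 mm above the bench. Buttons: steel, 8 mm across, round ends, pointing to the cradle's +y and -y, 4.5 mm proud of the sleeve (34 mm over both). Pinch them flush (4 N each) and move the sleeve with them: from 6 mm on they stay tucked in under its wall, and spring out at a hole unless it is covered
- buttons_right (a point): the same for the right rail (cradle's y = -100 mm)
- first_hole_left (a point): point on the left sleeve's centre line, midway between its first holes (10 mm across, one in each side, end frame's x = 0); moves with the end frame; at the start it is at buttons_left. More holes follow at x = +25 and +50 mm
- first_hole_right (a point): the same on the right sleeve
- next_hole_left (a point): point on the left sleeve's centre line midway between its next holes (end frame's x = +25 mm); moves with the end frame; to be brought to buttons_left
- next_hole_right (a point): the same on the right sleeve; to be brought to buttons_right
- button_left_out (a joint): snap button on the outer (+y) side of the left rail (m): 0 = standing fully out, about 0.0045 = flush with the sleeve's side, about 0.0055 = tucked in under the sleeve's wall (0.0035 to 0.0075, as the sleeve has 1.5 mm of play on the rail)
- button_left_in (a joint): the same, on the inner (-y) side of the left rail
- button_right_out (a joint): the same, on the outer (-y) side of the right rail
- button_right_in (a joint): the same, on the inner (+y) side of the right rail
- piston_mid (a point): centre of the piston, a plain upright aluminium cylinder 44 mm across and 52 mm high (26 mm above its foot), 0.09 to 0.18 kg. It stands 7 to 12 mm in front of the end frame's cross tube, where that must slide; its z axis is its own axis
- tray: fixed red parts tray with a black floor, 110 mm (x) by 150 mm (y), walls 3 mm thick and 18 mm high; origin under its centre, inner floor 3 mm above the bench; to the left or to the right of the cradle, turned by up to 0.3 rad
- carburettor: bystander between the rails, 60 mm long, 40 mm wide, 60 mm high; origin under its centre
- barrel: bystander, finned aluminium cylinder barrel, 66 mm across (60 mm square fins) and 66 mm high, beside one of the rails; origin under its centre
- clutch_bell: bystander, steel clutch bell, 72 mm across and 48 mm high, beside the other rail; origin under its centre
- oil_bottle: bystander, red oil bottle, 68 mm across and 190 mm high, on the other side from the tray; origin under its centre
Things that resemble listed ones, but are neither listed nor needed, are in the scene too. Several things look just like the tray: the one meant starts farthest to the robot's right.

How it is judged:
By the outcome, as a careful person would: the job done as asked, in the order asked, and still so for the second after the job is handed in, with the robot touching nothing.
It also fails if it takes over 69 s, if anything falls off the work surface, if the arm or the gripper's body presses on something with over 40 N, if the wrist force passes 120 N, or if a joint passes its speed limit or range.

### The arm

A 6-joint arm with a two-finger parallel gripper is mounted at the origin on the work surface. World frame = base frame: x ahead of the robot, y to its left, z up, the work surface at z = 0. Lengths are in mm, angles in rad, forces in N, time in s.
With the tool pointing down it reaches from about 400 to 925 mm from the base axis. Payload 12.5 kg.
Tool frame: the origin (TCP) lies on the mounting face of the last link; the fingertips stand 190 mm ahead of it and the grasp point (between the pads) lies 171 mm ahead of it; z points along the fingers, y is the line along which they close (so a half turn about z gives the same grasp; the last joint's range is limited). The gripper opens to 95 mm and grips with 3 to 60 N. Pads are 20 mm wide; open, the fingers measure 119 mm over their backs; the gripper's body (75 mm by 180 mm) begins 59 mm behind the grasp point.
Start: joints at [-1.447, 0.491, 1.559, -0, 1.092, -0.106], TCP at [142.384, -608.565, 404.761] pointing down, gripper open.
Joint ranges: [-3.1, 3.1], [-0.84, 2.19], [0.05, 2.79], [-1.13, 4.28], [0.06, 2.93], [-2.69, 2.69]. Speed limits (rad/s): [2.22, 2.22, 2.79, 3.14, 3.14, 3.14].

### API

Orientations are given as [roll, pitch, yaw] about the fixed x, y, z axes, in that order (R = Rz(yaw) Ry(pitch) Rx(roll)).
In Python, from cell import env gives the robot as it stands.
- The arm moves only by the tool carry_out, never from a script. Its argument "series" is a list of rows, each a list of 5 numbers: the shift along the tool's x, y, z in m, then the turn about the tool's z in degrees, then the opening, from 0 (shut) to 1 (fully open). A call has 1 to 20 rows; each row is the pose to reach, as a shift and turn from the pose commanded when the call began, along the tool's axes at that moment; what a row does not reach only later rows make up. A row lasts 1/8 s, in which the tool goes at most 62.5 mm and 10.7 degrees, less where a joint would pass 70% of its speed; a pose out of reach is approached as far as the arm can. A call with a gripper value outside its range is refused whole. The fingers move at their own pace and stop on an object; the grip force is fixed at half the most. Time passes only in rows, so rows that repeat a pose let the fingers close. It gives the time, the measured TCP pose, the force, the opening and the grip force at its end, in the units of the state.
- env.state(): the state, without advancing time (a new reading comes with each control period).
- env.read_camera(name): name is "scene" or "top" or "wrist"; returns (picture, depth): 400x640x3 uint8, red, green, blue; 400x640 float32, mm along the optical axis (not along the pixel's ray), 0 where there is no reading.
- env.get_calibration(name): a dict with "intrinsics" (3x3 intrinsics, pixels), "D" ([k1, k2, p1, p2, k3] as OpenCV has them; the pictures are not rectified), "cam_to_world" (4x4, takes a point from camera to world coordinates); the wrist camera has in their place "T_tool_cam" (4x4, takes a point from camera to tool coordinates, whose origin is the TCP and whose axes are the flange's). Camera axes: x right, y up, looking along -z (the intrinsics and any distortion apply to the point x, -y, -z); pixel columns grow to the right and rows downward; lengths in mm; the calibration is good to about 2 mm. A picture is of the moment at which its call begins: read the wrist's pose just before it. get_calibration takes no time and is no camera call.
- env.job_done(): hands the job in; it is judged then, once.
The state is a dict: "t": time; "joints": joint angles; "qvel": joint speeds; "tau": joint torques, N m; "eef_pos": TCP position; "tcp_rot": TCP orientation; "ft_force": force on the tool from outside, world axes, zero at the start; "moment": the same for the moment, N m; "opening": opening from 0.0 (shut) to 1.0 (fully open); "grip_force": force on a finger pad.
Only numpy, scipy, OpenCV 4.12 (cv2) and the standard library are available. Lean on these libraries where they do the work, as an engineer would, in place of code of your own. Each camera call takes 0.05 s, during which the arm holds its last target. There are 200 camera calls.

## Working session

There is one attempt and no reset: what is moved stays moved. The work goes in short steps, Python scripts to look and compute and a tool call to move; the robot and the scene stay as the last step left them, time stands still between calls to the robot, and variables do not carry over. Pictures are saved under pics/ and viewed, at most 10 in all, crops included, and the job is handed in when it is done.

Besides the shell and the picture viewer there is one more tool, called after "Emit:" as a command line: name --pt "numbers of a row" for each row, then --argument value for the rest. carry_out: Moves the arm, as the interface text tells. Its arguments: {"type":"object","properties":{"series":{"type":"array","items":{"type":"array","items":{"type":"number"}}}},"required":["series"]}

```bash
mkdir -p pics; ls; cat > h.py <<'E'
import numpy as np, cv2
from cell import env
def snap(name):
    s=env.state(); im,d=env.read_camera(name); c=env.get_calibration(name)
    K=np.array(c["intrinsics"]);D=np.array(c["D"],float)
    if name=="wrist":
        from scipy.spatial.transform import Rotation as R
        T=np.eye(4);T[:3,:3]=R.from_euler('xyz',s["tcp_rot"]).as_matrix();T[:3,3]=s["eef_pos"]
        T=T@np.array(c["T_tool_cam"])
    else: T=np.array(c["cam_to_world"])
    return im,d,K,D,T
def dirs(uv,K,D):
    p=cv2.undistortPoints(np.array(uv,float).reshape(-1,1,2),K,D).reshape(-1,2)
    return np.c_[p[:,0],-p[:,1],-np.ones(len(p))]
def plane(uv,z,K,D,T):
    d=dirs(uv,K,D)@T[:3,:3].T; o=T[:3,3]
    return o+d*((z-o[2])/d[:,2])[:,None]
def cloud(d,K,D,T):
    v,u=np.mgrid[0:d.shape[0],0:d.shape[1]]
    p=dirs(np.c_[u.ravel(),v.ravel()],K,D)*d.reshape(-1,1)
    return (p@T[:3,:3].T+T[:3,3]).reshape(*d.shape,3)
E
python3 - <<'E'
from h import *
print(env.state())
for n in("top","scene"):
    im,d,K,D,T=snap(n); cv2.imwrite(f"pics/{n}0.png",im[...,::-1]); np.savez(f"{n}0.npz",im=im,d=d,K=K,D=D,T=T); print(n,T.round(2).tolist(),K.tolist(),D)
print(env.get_calibration("wrist"))
E
```

```text
pics
{'t': 0.0, 'joints': array([-1.44659783e+00,  4.91556804e-01,  1.55949564e+00,  9.41466324e-06,
        1.09172250e+00, -1.05576755e-01]), 'qvel': array([-6.42121190e-04, -1.72079750e-05,  1.27778908e-03, -1.99754025e-03,
        1.15350085e-03, -9.26924803e-04]), 'tau': array([-3.49167363e-03, -6.12653446e+01, -2.58185345e+01,  6.90958486e-02,
        4.81200521e-02, -9.56102440e-05]), 'eef_pos': array([ 142.37994374, -608.51540322,  404.14743359]), 'tcp_rot': array([-3.14041782e+00, -1.32893931e-04,  2.29770825e-01]), 'ft_force': array([ 0.13712117, -0.27772664,  0.29015825]), 'moment': array([-0.02692613,  0.03867548,  0.02822124]), 'grip_force': 0.0, 'opening': 0.9982765557393071}
top [[-0.02, 1.0, -0.08, 433.07], [-1.0, -0.02, 0.02, 95.42], [0.02, 0.08, 1.0, 1260.94], [0.0, 0.0, 0.0, 1.0]] [[444.4765850640146, 0.0, 322.2955042276617], [0.0, 444.4765850640146, 203.11066049452174], [0.0, 0.0, 1.0]] [0.00036357 0.         0.         0.         0.        ]
scene [[-0.86, -0.35, 0.37, 1044.24], [0.51, -0.55, 0.66, 994.29], [-0.02, 0.76, 0.65, 962.73], [0.0, 0.0, 0.0, 1.0]] [[452.9231733691139, 0.0, 316.5475102672053], [0.0, 452.9231733691139, 191.69287433707348], [0.0, 0.0, 1.0]] [0.00084672 0.         0.         0.         0.        ]
{'intrinsics': array([[314.4014637 ,   0.        , 316.29574803],
       [  0.        , 314.4014637 , 203.03446117],
       [  0.        ,   0.        ,   1.        ]]), 'D': array([-0.03268833,  0.        ,  0.        ,  0.        ,  0.        ]), 'T_tool_cam': array([[-6.59269107e-04,  9.62432509e-01,  2.71520221e-01,
         7.57239130e+01],
       [ 9.99999522e-01,  8.30701088e-04, -5.16443825e-04,
         3.06932612e-01],
       [-7.22594469e-04,  2.71519751e-01, -9.62432597e-01,
         1.87007138e+01],
       [ 0.00000000e+00,  0.00000000e+00,  0.00000000e+00,
         1.00000000e+00]])}
```

View pics/top0.png

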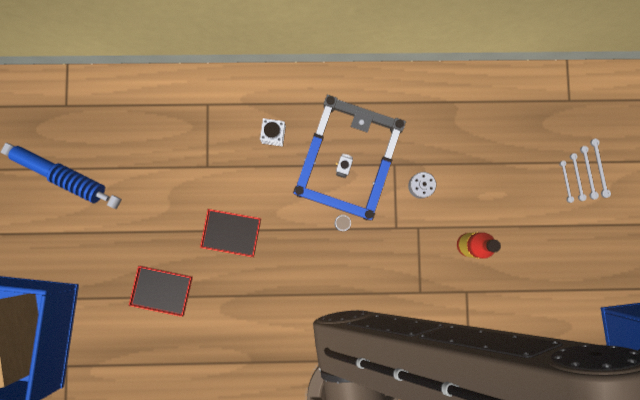

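View pics/scene0.png

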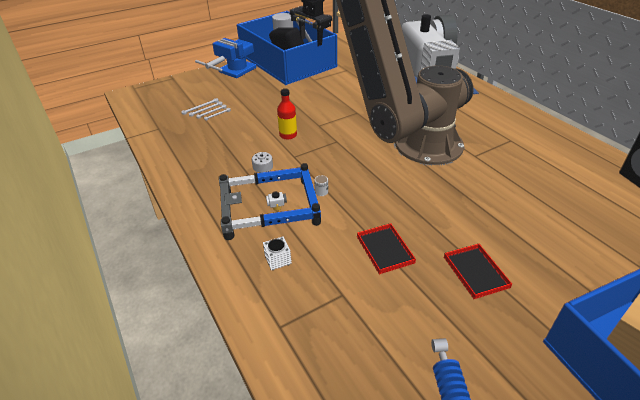

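The top view shows the cradle at (350,155) with the blue frame's front corners at (299,190) and (370,215). The piston is at (343,223), the barrel at (272,131), the clutch bell at (423,185) and the bottle at (480,245). There are two lookalike trays, at (231,233) and (161,291). The one farthest to the robot's right is (231,233), and the scene view shows no third tray under the arm.

```bash
python3 - <<'E'
from h import *
z=np.load("top0.npz");im,d,K,D,T=[z[k] for k in("im","d","K","D","T")]
P=cloud(d,K,D,T); hsv=cv2.cvtColor(im,cv2.COLOR_RGB2HSV)
red=cv2.inRange(hsv,(0,150,80),(8,255,255))|cv2.inRange(hsv,(172,150,80),(180,255,255))
for c in cv2.findContours(red,cv2.RETR_EXTERNAL,cv2.CHAIN_APPROX_NONE)[0]:
    if cv2.contourArea(c)>500:
        q=plane(c.reshape(-1,2),18,K,D,T)[:,:2].astype(np.float32); print("red",c.reshape(-1,2).mean(0),cv2.minAreaRect(q))
blue=cv2.inRange(hsv,(105,120,80),(125,255,255))
blue[:,:280]=0;blue[:,420:]=0
print("blue z",np.percentile(P[blue>0][:,2],[5,50,95]))
c=np.argwhere(blue)[:,::-1]; q=plane(c,57.5,K,D,T)[:,:2].astype(np.float32); print("frame",cv2.minAreaRect(q),cv2.boxPoints(cv2.minAreaRect(q)).round(1).tolist())
# heights
print("heights piston",P[218:230,337:350,2].round(0)[::3,::3].tolist())
m=np.zeros_like(blue);m[205:240,325:360]=1
m=(m>0)&(P[...,2]>40)&(blue==0)
q=P[m];print("piston cloud",np.median(q,0),len(q), q.min(0),q.max(0))
for n,(u0,v0,u1,v1) in dict(s_l=(290,180,308,199),s_r=(361,206,378,224),p_l=(322,92,340,110),p_r=(391,116,409,133),barrel=(255,112,290,150),bell=(405,168,440,202),carb=(333,150,356,180)).items():
    mm=np.zeros(d.shape,bool);mm[v0:v1,u0:u1]=1
    zz=P[...,2];mm&=(zz>66) if n[1]=='_' else (zz>30)
    print(n,mm.sum(),P[mm].mean(0).round(1) if mm.any() else None,P[mm].min(0).round(),P[mm].max(0).round())
E
```

```text
red [160.05978261 290.73913043] ((297.04736328125, 522.9293212890625), (154.6243896484375, 112.07705688476562), 77.38643646240234)
red [229.95 232.75] ((453.813232421875, 331.5345153808594), (151.49276733398438, 111.33094787597656), 78.93829345703125)
blue z [53.13635679 57.38366726 61.6292892 ]
frame ((597.6820068359375, 19.27306365966797), (223.00540161132812, 168.26136779785156), 70.08160400390625) [[480.6000061035156, -56.900001525878906], [638.7999877929688, -114.19999694824219], [714.7999877929688, 95.4000015258789], [556.5999755859375, 152.8000030517578]]
heights piston [[51.0, 53.0, 51.0, 49.0, 48.0], [48.0, 57.0, 56.0, 51.0, 53.0], [52.0, 52.0, 52.0, 51.0, 51.0], [54.0, 48.0, 52.0, 54.0, 47.0]]
piston cloud [476.46192151  20.75675835  52.23707492] 238 [433.07474329 -24.88677713  42.00790866] [ 524.58607358   95.42221295 1260.941931  ]
s_l 66 [555.7 134.2 145.4] [433.  95.  66.] [ 575.  147. 1261.]
s_r 64 [495.3 -48.5  91.5] [433. -61.  66.] [ 507.   95. 1261.]
p_l 72 [799.   49.  104.6] [433.  32.  66.] [ 822.   95. 1261.]
p_r 67 [ 728.3 -129.2  124.7] [ 433. -156.   66.] [ 754.   95. 1261.]
barrel 532 [723.4 206.6  76.5] [433.  95.  30.] [ 764.  243. 1261.]
bell 526 [ 575.4 -202.1   57.1] [ 433. -244.   30.] [ 613.   95. 1261.]
carb 290 [629.2  14.   67.2] [433. -11.  31.] [ 666.   95. 1261.]
```

Emit:
carry_out --pt "0.01 -0.011 -0.001 0.7 0.8" --pt "0.03 -0.034 -0.003 2 0.8" --pt "0.062 -0.068 -0.006 4 0.8" --pt "0.102 -0.114 -0.01 6.6 0.8" --pt "0.143 -0.159 -0.012 9.2 0.8" --pt "0.184 -0.204 -0.015 11.9 0.8" --pt "0.225 -0.25 -0.018 14.5 0.8" --pt "0.266 -0.295 -0.02 17.2 0.8" --pt "0.307 -0.34 -0.023 19.8 0.8" --pt "0.347 -0.386 -0.026 22.4 0.8" --pt "0.388 -0.431 -0.03 25 0.8" --pt "0.429 -0.477 -0.033 27.7 0.8" --pt "0.46 -0.511 -0.035 29.7 0.8" --pt "0.485 -0.539 -0.036 31.3 0.8" --pt "0.5 -0.556 -0.036 32.3 0.8" --pt "0.511 -0.5675 -0.036 33 0.8" --pt "0.511 -0.5675 -0.036 33 0.8" --pt "0.511 -0.5675 -0.036 33 0.8"

```text
t: 2.35
eef_pos: [510.1, 60.3, 440.7]
tcp_rot: [3.141, 0.0, -0.346]
ft_force: [-1.1, 0.2, 0.7]
opening: 0.801
grip_force: 0.0
```

```bash
python3 - <<'E'
from h import *
s=env.state();print(s["t"],s["eef_pos"],s["tcp_rot"])
im,d,K,D,T=snap("wrist"); cv2.imwrite("pics/w1.png",im[...,::-1]); np.savez("w1.npz",im=im,d=d,K=K,D=D,T=T)
im,d,K,D,T=snap("top"); np.savez("top1.npz",im=im,d=d,K=K,D=D,T=T)
E
```

```text
2.35 [510.070373    60.2735569  440.68658671] [ 3.14130145e+00  2.25615532e-04 -3.45926034e-01]
```

View pics/w1.png

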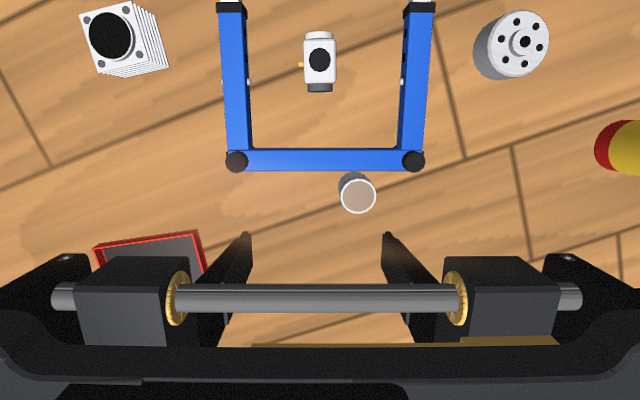

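The wrist view shows the cradle square to the image. The saddles are at about (237,161) and (413,160), the piston top is at (358,195), and bright inner buttons show at about (247,81) and (402,81). The fingers straddle the area at the bottom of the picture.

```bash
python3 - <<'E'
from h import *
z=np.load("w1.npz");im,d,K,D,T=[z[k] for k in("im","d","K","D","T")]
P=cloud(d,K,D,T);hsv=cv2.cvtColor(im,cv2.COLOR_RGB2HSV)
g=cv2.cvtColor(im,cv2.COLOR_RGB2GRAY)
S=[]
for (u,v) in((237,161),(413,160)):
    m=np.zeros_like(g);cv2.circle(m,(u,v),18,255,-1);m&=cv2.inRange(hsv,(0,0,0),(180,255,70))
    c=max(cv2.findContours(m,cv2.RETR_EXTERNAL,cv2.CHAIN_APPROX_NONE)[0],key=cv2.contourArea)
    (x,y),r=cv2.minEnclosingCircle(c);p=plane([[x,y]],74,K,D,T)[0];print("saddle",x,y,r,p.round(1),"depth z",P[int(y),int(x)].round(1));S.append(p[:2])
mm=(S[0]+S[1])/2;yax=(S[0]-S[1]);L=np.linalg.norm(yax);yax/=L;xax=np.array([yax[1],-yax[0]])
o=mm+87.5*xax;print("width",L,"yaw",np.arctan2(xax[1],xax[0]),"origin",o)
# piston top: cloud by height
b=P[170:215,335:382].reshape(-1,3);dd=d[170:215,335:382].ravel()
q=b[(dd>0)&(b[:,2]>46)&(b[:,2]<58)]
(cx,cy),r=cv2.minEnclosingCircle(q[:,:2].astype(np.float32));print("piston cloud",len(q),(cx,cy),r,q[:,2].mean())
p=plane([[358,195]],52,K,D,T)[0];print("piston ray",p)
for pt in (p[:2],np.array([cx,cy])): print("piston in cradle",(pt-o)@xax,(pt-o)@yax)
# bright spots by sleeves
for (u,v) in((247,81),(402,81)):
    roi=g[v-12:v+12,u-10:u+10];sat=hsv[v-12:v+12,u-10:u+10,1]
    w=np.argwhere((sat<60)&(roi>130)); 
    if len(w): pv,pu=w.mean(0)+[v-12,u-10];p=plane([[pu,pv]],45,K,D,T)[0];print("btn",pu,pv,len(w),p.round(1),((p[:2]-o)@xax).round(1),((p[:2]-o)@yax).round(1))
zt=np.load("top1.npz");im,d,K,D,T=[zt[k] for k in("im","d","K","D","T")]
# carb, barrel, bell, bottle in cradle coords from w1 cloud
for n,(u0,v0,u1,v1,h) in dict(carb=(300,28,340,95,35),barrel=(80,0,170,80,50),bell=(470,5,555,80,42)).items():
    q=P[v0:v1,u0:u1].reshape(-1,3);q=q[(q[:,2]>h)&(q[:,2]<90)][:,:2]-o; print(n,(q@xax).min().round(),(q@xax).max().round(),(q@yax).min().round(),(q@yax).max().round())
E
```

```text
saddle 238.0 160.0 9.899595260620117 [565.2 131.7  74. ] depth z [565.2 131.4  74.9]
saddle 413.0714416503906 160.7857208251953 11.214607238769531 [498.3 -51.   74. ] depth z [499.3 -51.   74.5]
width 194.5303746063388 yaw -0.3510006411846952 origin [613.89650783  10.2725171 ]
piston cloud 1052 (484.384765625, 21.462255477905273) 32.25185775756836 53.658218678612926
piston ray [475.43973167  17.83485912  52.        ]
piston in cradle -132.61516296877642 -40.50538767990178
piston in cradle -125.46275085770563 -34.02351775423442
btn 248.10526315789474 81.52631578947368 19 [641.6  93.6  45. ] -2.6 87.8
btn 400.69565217391306 81.34782608695652 23 [583.3 -68.8  45. ] -1.6 -84.7
carb -13.0 48.0 -10.0 28.0
barrel 7.0 76.0 190.0 260.0
bell 9.0 74.0 -249.0 -183.0
```

Emit:
carry_out --pt "-0.005 0.015 0.02 0 0.8" --pt "-0.012 0.035 0.06 0 0.8" --pt "-0.018 0.051 0.1 0 0.8" --pt "-0.018 0.051 0.14 0 0.8" --pt "-0.018 0.051 0.18 0 0.8" --pt "-0.018 0.051 0.21 0 0.8" --pt "-0.018 0.051 0.228 0 0.8" --pt "-0.018 0.051 0.237 0 0.8" --pt "-0.018 0.051 0.237 0 0.8" --pt "-0.018 0.051 0.237 0 0.6" --pt "-0.018 0.051 0.237 0 0.5" --pt "-0.018 0.051 0.237 0 0.3" --pt "-0.018 0.051 0.237 0 0.3" --pt "-0.018 0.051 0.237 0 0.3" --pt "-0.018 0.051 0.237 0 0.3"

```text
t: 4.32
eef_pos: [476.5, 18.5, 203.9]
tcp_rot: [3.142, -0.0, -0.346]
ft_force: [-0.9, 0.2, 5.9]
opening: 0.458
grip_force: 30.0
```

Emit:
carry_out --pt "0 0 -0.01 0 0.3" --pt "0 0 -0.035 0 0.3" --pt "0 0 -0.065 0 0.3" --pt "-0.003 -0.008 -0.09 -0.5 0.3" --pt "-0.011 -0.026 -0.1 -1 0.3" --pt "-0.025 -0.056 -0.1 -2 0.3" --pt "-0.041 -0.094 -0.1 -3 0.3" --pt "-0.058 -0.132 -0.1 -4 0.3" --pt "-0.075 -0.17 -0.1 -5 0.3" --pt "-0.092 -0.208 -0.1 -6 0.3" --pt "-0.107 -0.242 -0.1 -7 0.3" --pt "-0.119 -0.268 -0.1 -8 0.3" --pt "-0.125 -0.282 -0.095 -8.7 0.3" --pt "-0.127 -0.287 -0.08 -8.7 0.3" --pt "-0.127 -0.287 -0.06 -8.7 0.3" --pt "-0.127 -0.287 -0.05 -8.7 0.3" --pt "-0.127 -0.287 -0.05 -8.7 0.3"

```text
t: 6.45
eef_pos: [454.5, 331.0, 252.8]
tcp_rot: [3.14, 0.001, -0.195]
ft_force: [-0.5, -0.3, -1.2]
opening: 0.458
grip_force: 30.0
```

```bash
python3 - <<'E'
from h import *
im,d,K,D,T=snap("scene"); cv2.imwrite("pics/s2.png",cv2.resize(im[130:310,200:520,::-1],None,fx=2,fy=2))
im,d,K,D,T=snap("wrist"); np.savez("w2.npz",im=im,d=d,K=K,D=D,T=T)
E
```

```text
(no output)
```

View pics/s2.png

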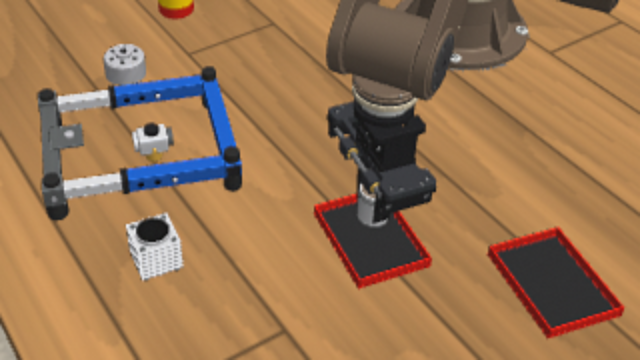

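The crop shows the piston held upright over the right-hand tray, at crop pixel (372,207), with the tray's centre at (372,240). The barrel, carburettor and clutch bell have not moved.

Emit:
carry_out --pt "0 0 0.012 0 0.3" --pt "0 0 0.027 0 0.3" --pt "0 0 0.039 0 0.3" --pt "0 0 0.044 0 0.3" --pt "0 0 0.046 0 0.3" --pt "0 0 0.046 0 0.3"

```text
t: 7.3
eef_pos: [454.4, 331.6, 207.7]
tcp_rot: [3.142, -0.0, -0.194]
ft_force: [-0.6, 0.3, -1.1]
opening: 0.461
grip_force: 30.0
```

Emit:
carry_out --pt "0 0 0.001 0 0.3" --pt "0 0 0.001 0 0.3" --pt "0 0 0.001 0 0.5" --pt "0 0 0.001 0 0.6" --pt "0 0 0.001 0 0.68" --pt "0 0 0.001 0 0.68" --pt "0 0 0.001 0 0.68" --pt "0 0 -0.01 0 0.68" --pt "0 0 -0.035 0 0.68" --pt "0 0 -0.075 0 0.68" --pt "0 0 -0.12 0 0.68" --pt "0 0 -0.135 0 0.68" --pt "0 0 -0.14 0 0.68"

```text
t: 8.93
eef_pos: [454.2, 331.5, 348.4]
tcp_rot: [-3.141, -0.001, -0.194]
ft_force: [-0.7, 0.2, -0.5]
opening: 0.681
grip_force: 0.0
```

Emit:
carry_out --pt "0.007 0.006 0 0.3 0.6" --pt "0.023 0.018 0 0.9 0.6" --pt "0.053 0.042 0 2 0.6" --pt "0.091 0.072 0 3.5 0.6" --pt "0.131 0.104 0.004 5 0.6" --pt "0.169 0.134 0.01 6.5 0.6" --pt "0.2 0.158 0.015 7.8 0.6" --pt "0.221 0.175 0.018 8.5 0.6" --pt "0.23 0.182 0.018 8.8 0.6" --pt "0.232 0.184 0.018 8.9 0.6" --pt "0.232 0.184 0.018 8.9 0.6" --pt "0.232 0.184 0.018 8.9 0.6"

```text
t: 10.42
eef_pos: [646.0, 107.2, 330.0]
tcp_rot: [-3.142, -0.0, -0.348]
ft_force: [-0.5, 0.7, 0.4]
opening: 0.6
grip_force: 0.0
```

```bash
python3 - <<'E'
from h import *
im,d,K,D,T=snap("wrist"); cv2.imwrite("pics/w3.png",im[...,::-1]); np.savez("w3.npz",im=im,d=d,K=K,D=D,T=T); s=env.state();print(s["t"],s["eef_pos"],s["tcp_rot"])
im,d,K,D,T=snap("scene");P=cloud(d,K,D,T)
m=(abs(P[...,0]-454)<35)&(abs(P[...,1]-331)<35)&(P[...,2]>20)&(P[...,2]<70);q=P[m];print("piston top",q[:,2].max(),np.median(q[q[:,2]>52],0))
E
```

```text
10.475 [646.05856547 107.08536869 330.01225334] [-3.14152276e+00 -2.67190951e-04 -3.48508835e-01]
piston top 59.472438530894465 [454.72286798 334.44007509  54.43684982]
```

View pics/w3.png

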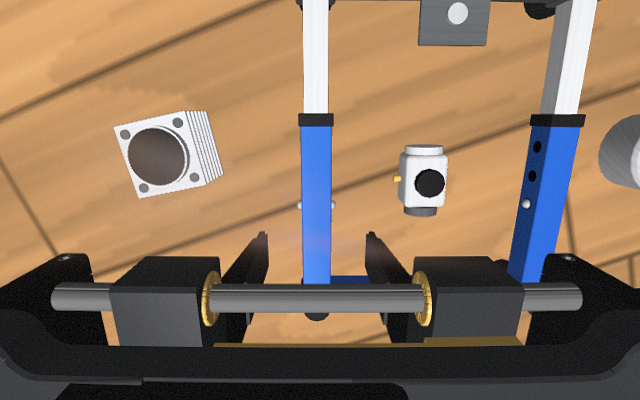

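Looking straight down the left sleeve, its snap buttons are at (299,205) and (333,204), and the right rail's inner button is at (526,204). The piston is standing in the tray with its top at about 55 mm.

```bash
python3 - <<'E'
from h import *
z=np.load("w3.npz");im,d,K,D,T=[z[k] for k in("im","d","K","D","T")]
hsv=cv2.cvtColor(im,cv2.COLOR_RGB2HSV)
B=[]
for (u,v) in((299,205),(333,204),(526,204)):
    y0,x0=v-7,u-6
    h=hsv[y0:y0+15,x0:x0+13]; w=np.argwhere((h[...,1]<70)&(h[...,2]>110)); c=w.mean(0)+[y0,x0]
    p=plane([c[::-1]],45,K,D,T)[0];B.append(p);print(c,len(w),p.round(1))
m=(B[0]+B[1])/2;print("mid",m)
for v in(140,180,200,230):
    r=np.flatnonzero(cv2.inRange(hsv[v:v+1,280:350],(105,120,60),(125,255,255))[0])+280
    p=plane([[r[0]-.5,v],[r[-1]+.5,v]],57.5,K,D,T);print(v,r[0],r[-1],np.linalg.norm(p[0]-p[1]),p.mean(0))
x,y=np.array([np.cos(-.348),np.sin(-.348)]),np.array([np.sin(-.348),-np.cos(-.348)])
dd=m[:2]-[646.06,107.1];print("tool shift to mid",dd@x,dd@y)
dd=B[2][:2]-[646.06,107.1];print("right inner",dd@x,dd@y)
E
```

```text
[204.225 299.45 ] 40 [650.8 120.4  45. ]
[203.97368421 332.5       ] 38 [641.1  93.   45. ]
[203.7254902  525.96078431] 51 [582.  -69.9  45. ]
mid [645.92451578 106.68148415  45.        ]
140 301 330 23.84823878889797 [699.18331145  87.68228736  57.5       ]
180 301 330 24.658074540405043 [668.7573868   98.77830727  57.5       ]
200 302 330 24.257426570789196 [652.61405668 104.22068868  57.5       ]
230 302 330 24.93080665396314 [627.50902428 113.36467684  57.5       ]
tool shift to mid 0.015358760400246049 0.4396312079609969
right inner 0.1019290711449482 188.27414699316392
```

Emit:
carry_out --pt "0.003 0 0.012 0 0.6" --pt "0.003 0 0.035 0 0.6" --pt "0.003 0 0.065 0 0.6" --pt "0.003 0 0.092 0 0.6" --pt "0.003 0 0.108 0 0.6" --pt "0.003 0 0.114 0 0.6" --pt "0.003 0 0.114 0 0.5" --pt "0.003 0 0.114 0 0.4" --pt "0.003 0 0.114 0 0.2" --pt "0.003 0 0.114 0 0.1" --pt "0.003 0 0.114 0 0.1" --pt "0.003 0 0.114 0 0.1"

```text
t: 12.02
eef_pos: [649.4, 105.3, 216.4]
tcp_rot: [-3.141, -0.001, -0.349]
ft_force: [0.3, 1.8, 5.4]
opening: 0.262
grip_force: 30.0
```

Emit:
carry_out --pt "-0.001 0 0 0 0.1" --pt "-0.002 0 0 0 0.1" --pt "-0.003 0 0 0 0.1" --pt "-0.004 0 0 0 0.1" --pt "-0.005 0 0 0 0.1" --pt "-0.006 0 0 0 0.1" --pt "-0.007 0 0 0 0.1" --pt "-0.0075 0 0 0 0.1" --pt "-0.0075 0 0 0 0.1"

```text
t: 13.15
eef_pos: [644.4, 106.9, 216.5]
tcp_rot: [-3.14, -0.008, -0.349]
ft_force: [17.1, -5.7, -2.4]
opening: 0.263
grip_force: 30.1
```

Emit:
carry_out --pt "-0.001 0 0 0 0.1" --pt "-0.002 0 0 0 0.1" --pt "-0.003 0 0 0 0.1" --pt "-0.003 0 0 0 0.1" --pt "-0.003 0 0 0 0.1"

```text
t: 13.78
eef_pos: [641.0, 108.4, 216.4]
tcp_rot: [-3.14, -0.006, -0.348]
ft_force: [12.7, -2.3, -1.2]
opening: 0.27
grip_force: 30.4
```

```bash
cat > chk.py <<'E'
from h import *
from scipy.spatial.transform import Rotation as R
def gp():
    s=env.state();p=np.array(s["eef_pos"])+R.from_euler('xyz',s["tcp_rot"]).apply([0,0,171])
    o=np.array([611.7,12.7]);x=np.array([np.cos(-.348),np.sin(-.348)]);y=np.array([-x[1],x[0]])
    f=np.array(s["ft_force"]);print("t",round(s["t"],2),"grasp cradle xy",((p[:2]-o)@x).round(1),((p[:2]-o)@y).round(1),"z",p[2].round(1),"f",(f[:2]@x).round(1),(f[:2]@y).round(1),f[2].round(1),"open",s["opening"])
if __name__=="__main__": gp()
E
python3 chk.py
```

```text
t 13.78 grasp cradle xy -4.0 100.2 z 45.4 f 12.7 2.2 -1.2 open 0.26984566503240076
```

Emit:
carry_out --pt "0 0 0 0 0.4" --pt "0 0 0 0 0.6" --pt "0 0 0 0 0.6" --pt "0.002 0 -0.012 0 0.6" --pt "0.005 0 -0.04 0 0.6" --pt "0.01 0.005 -0.075 0 0.6" --pt "0.01 0.02 -0.1 0 0.6" --pt "0.01 0.05 -0.112 0 0.6" --pt "0.01 0.09 -0.114 0 0.6" --pt "0.01 0.13 -0.114 0 0.6" --pt "0.01 0.165 -0.114 0 0.6" --pt "0.01 0.188 -0.114 0 0.6" --pt "0.01 0.198 -0.114 0 0.6" --pt "0.01 0.2 -0.114 0 0.6" --pt "0.01 0.2 -0.114 0 0.6" --pt "0.01 0.2 -0.114 0 0.6"

```text
t: 15.78
eef_pos: [580.5, -81.8, 329.7]
tcp_rot: [3.142, -0.0, -0.349]
ft_force: [-0.0, -0.4, -0.6]
opening: 0.599
grip_force: 0.0
```

```bash
python3 - <<'E'
from chk import *
gp()
im,d,K,D,T=snap("wrist"); cv2.imwrite("pics/w4.png",im[...,::-1]); np.savez("w4.npz",im=im,d=d,K=K,D=D,T=T)
E
```

```text
t 15.78 grasp cradle xy 2.9 -99.5 z 158.7 f 0.1 -0.4 -0.6 open 0.598842465405993
```

View pics/w4.png

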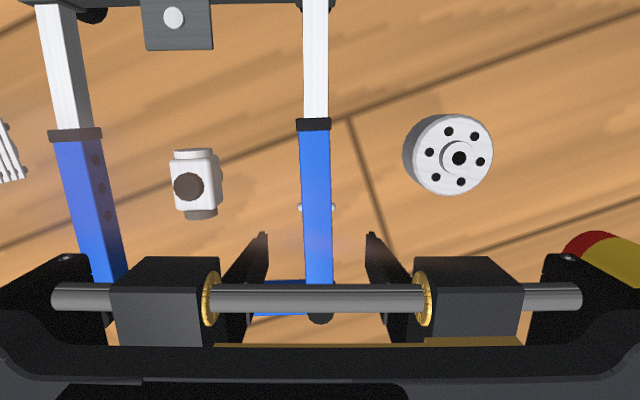

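The left side has advanced and its buttons are tucked: the holes at (97,158), (102,187) and (107,215) show dark. The right sleeve's buttons stand out at (301,208) and (332,208), between the fingers.

Emit:
carry_out --pt "0 0 0.012 0 0.6" --pt "0 0 0.035 0 0.6" --pt "0 0 0.065 0 0.6" --pt "0 0 0.092 0 0.6" --pt "0 0 0.108 0 0.6" --pt "0 0 0.114 0 0.6" --pt "0 0 0.114 0 0.5" --pt "0 0 0.114 0 0.4" --pt "0 0 0.114 0 0.2" --pt "0 0 0.114 0 0.1" --pt "0 0 0.114 0 0.1" --pt "0 0 0.114 0 0.1"

```text
t: 17.32
eef_pos: [580.6, -82.1, 216.4]
tcp_rot: [-3.141, -0.001, -0.349]
ft_force: [1.3, 5.0, 4.4]
opening: 0.266
grip_force: 29.9
```

Emit:
carry_out --pt "-0.001 0 0 0 0.1" --pt "-0.002 0 0 0 0.1" --pt "-0.003 0 0 0 0.1" --pt "-0.004 0 0 0 0.1" --pt "-0.005 0 0 0 0.1" --pt "-0.006 0 0 0 0.1" --pt "-0.007 0 0 0 0.1" --pt "-0.008 0 0 0 0.1" --pt "-0.009 0 0 0 0.1" --pt "-0.01 0 0 0 0.1" --pt "-0.011 0 0 0 0.1" --pt "-0.0115 0 0 0 0.1" --pt "-0.0115 0 0 0 0.1"

```text
t: 18.95
eef_pos: [570.9, -79.2, 216.4]
tcp_rot: [-3.141, -0.006, -0.352]
ft_force: [10.8, -2.6, -3.2]
opening: 0.264
grip_force: 30.1
```

```bash
python3 chk.py
```

```text
t 18.95 grasp cradle xy -5.9 -100.2 z 45.4 f 11.0 1.2 -3.2 open 0.2637311406154027
```

Emit:
carry_out --pt "-0.001 0 0 0 0.1" --pt "-0.002 0 0 0 0.1" --pt "-0.003 0 0 0 0.1" --pt "-0.0035 0 0 0 0.1" --pt "-0.0035 0 0 0 0.1"

```text
t: 19.58
eef_pos: [567.5, -77.9, 216.4]
tcp_rot: [-3.141, -0.006, -0.352]
ft_force: [7.7, -1.9, -2.4]
opening: 0.264
grip_force: 30.1
```

```bash
python3 chk.py
```

```text
t 19.57 grasp cradle xy -9.7 -100.1 z 45.4 f 7.9 0.8 -2.4 open 0.26423432273644587
```

Emit:
carry_out --pt "0 0 0 0 0.4" --pt "0 0 0 0 0.6" --pt "0 0 0 0 0.6" --pt "0 0 -0.012 0 0.6" --pt "-0.005 0 -0.038 0 0.6" --pt "-0.012 -0.006 -0.06 0 0.6" --pt "-0.018 -0.022 -0.07 0 0.6" --pt "-0.023 -0.052 -0.07 0 0.6" --pt "-0.023 -0.092 -0.07 0 0.6" --pt "-0.023 -0.132 -0.07 0 0.6" --pt "-0.023 -0.168 -0.07 0 0.6" --pt "-0.023 -0.19 -0.068 0 0.6" --pt "-0.023 -0.199 -0.06 0 0.6" --pt "-0.023 -0.2 -0.038 0 0.6" --pt "-0.023 -0.2 -0.014 0 0.6" --pt "-0.023 -0.2 0 0 0.6" --pt "-0.023 -0.2 0 0 0.4" --pt "-0.023 -0.2 0 0 0.2" --pt "-0.023 -0.2 0 0 0.1" --pt "-0.023 -0.2 0 0 0.1"

```text
t: 22.08
eef_pos: [613.2, 118.5, 216.4]
tcp_rot: [-3.141, -0.001, -0.35]
ft_force: [-0.0, 1.6, 1.0]
opening: 0.264
grip_force: 30.0
```

```bash
python3 chk.py
```

```text
t 22.07 grasp cradle xy -34.4 100.1 z 45.4 f -0.6 1.5 1.0 open 0.2642715355115218
```

Emit:
carry_out --pt "-0.001 0 0 0 0.1" --pt "-0.002 0 0 0 0.1" --pt "-0.003 0 0 0 0.1" --pt "-0.004 0 0 0 0.1" --pt "-0.005 0 0 0 0.1" --pt "-0.006 0 0 0 0.1" --pt "-0.007 0 0 0 0.1" --pt "-0.008 0 0 0 0.1" --pt "-0.009 0 0 0 0.1" --pt "-0.01 0 0 0 0.1" --pt "-0.011 0 0 0 0.1" --pt "-0.012 0 0 0 0.1" --pt "-0.012 0 0 0 0.1"

```text
t: 23.7
eef_pos: [602.7, 122.4, 216.4]
tcp_rot: [-3.141, -0.004, -0.347]
ft_force: [4.7, -1.1, 1.0]
opening: 0.268
grip_force: 30.2
```

```bash
python3 - <<'E'
from chk import *
gp()
im,d,K,D,T=snap("wrist"); cv2.imwrite("pics/w5.png",im[...,::-1]); np.savez("w5.npz",im=im,d=d,K=K,D=D,T=T)
E
```

```text
t 23.7 grasp cradle xy -45.2 100.1 z 45.4 f 4.9 0.5 1.0 open 0.2680137833279938
```

View pics/w5.png

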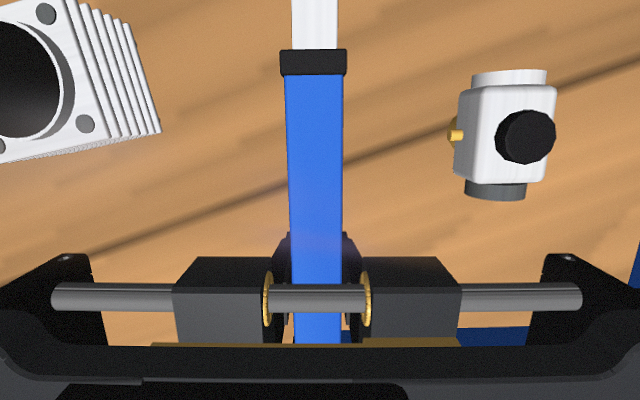

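The view shows the left sleeve between the fingers, with no button standing out. Its end cap's edges are at v≈49 and 75, so I can measure how far it has travelled from that.

```bash
cat > cap.py <<'E'
from h import *
o=np.array([611.7,12.7]);x=np.array([np.cos(-.348),np.sin(-.348)]);y=np.array([-x[1],x[0]])
def caps(f,cols):
    z=np.load(f);im,d,K,D,T=[z[k] for k in("im","d","K","D","T")]
    hsv=cv2.cvtColor(im,cv2.COLOR_RGB2HSV)
    b=cv2.inRange(hsv,(105,120,60),(125,255,255))
    for u in cols:
        r=[np.flatnonzero(b[:220,c])[0] for c in range(u-4,u+5) if b[:220,c].any()]
        v=np.median(r)-.5;p=plane([[u,v]],57.5,K,D,T)[0];print(f,u,v,"blue top x",((p[:2]-o)@x).round(1),"y",((p[:2]-o)@y).round(1))
if __name__=="__main__":
    caps("w3.npz",[316,555]);caps("w4.npz",[78,315]);caps("w5.npz",[314])
E
python3 cap.py
```

```text
w3.npz 316 125.5 blue top x 67.9 y 99.9
w3.npz 555 126.5 blue top x 68.1 y -91.7
w4.npz 78 141.5 blue top x 59.6 y 92.5
w4.npz 315 129.5 blue top x 67.7 y -99.3
w5.npz 314 74.5 blue top x 47.0 y 100.4
```

Emit:
carry_out --pt "0 0 0 0 0.4" --pt "0 0 0 0 0.6" --pt "0 0 0 0 0.6" --pt "0 0 -0.012 0 0.6" --pt "0 0 -0.038 0 0.6" --pt "0.005 0.006 -0.06 0 0.6" --pt "0.005 0.022 -0.07 0 0.6" --pt "0.005 0.052 -0.07 0 0.6" --pt "0.005 0.092 -0.07 0 0.6" --pt "0.005 0.132 -0.07 0 0.6" --pt "0.005 0.168 -0.07 0 0.6" --pt "0.005 0.19 -0.068 0 0.6" --pt "0.005 0.199 -0.06 0 0.6" --pt "0.005 0.2 -0.038 0 0.6" --pt "0.005 0.2 -0.014 0 0.6" --pt "0.005 0.2 0 0 0.6" --pt "0.005 0.2 0 0 0.4" --pt "0.005 0.2 0 0 0.2" --pt "0.005 0.2 0 0 0.1" --pt "0.005 0.2 0 0 0.1"

```text
t: 26.25
eef_pos: [538.1, -67.0, 216.3]
tcp_rot: [3.142, -0.001, -0.349]
ft_force: [-0.6, 0.7, 3.0]
opening: 0.265
grip_force: 30.0
```

```bash
python3 - <<'E'
from chk import *
gp()
im,d,K,D,T=snap("wrist"); np.savez("w6.npz",im=im,d=d,K=K,D=D,T=T)
from cap import caps; caps("w6.npz",[314])
E
```

```text
t 26.25 grasp cradle xy -41.8 -100.1 z 45.3 f -0.8 0.4 3.0 open 0.26515956086932063
w6.npz 314 75.5 blue top x 50.0 y -99.9
```

Emit:
carry_out --pt "-0.001 0 0 0 0.1" --pt "-0.002 0 0 0 0.1" --pt "-0.003 0 0 0 0.1" --pt "-0.004 0 0 0 0.1" --pt "-0.005 0 0 0 0.1" --pt "-0.006 0 0 0 0.1" --pt "-0.006 0 0 0 0.1"

```text
t: 27.18
eef_pos: [532.9, -65.2, 216.2]
tcp_rot: [-3.141, -0.002, -0.35]
ft_force: [3.9, -1.0, 7.3]
opening: 0.259
grip_force: 29.9
```

```bash
python3 - <<'E'
from chk import *
gp()
im,d,K,D,T=snap("wrist"); np.savez("w7.npz",im=im,d=d,K=K,D=D,T=T)
from cap import caps; caps("w7.npz",[314])
E
```

```text
t 27.18 grasp cradle xy -47.2 -100.0 z 45.2 f 4.0 0.4 7.3 open 0.25897417306347437
w7.npz 314 75.5 blue top x 44.7 y -100.0
```

Emit:
carry_out --pt "-0.0005 0 0 0 0.1" --pt "-0.001 0 0 0 0.1" --pt "-0.0015 0 0 0 0.1" --pt "-0.002 0 0 0 0.1" --pt "-0.0025 0 0 0 0.1" --pt "-0.003 0 0 0 0.1"

```text
t: 27.98
eef_pos: [530.4, -64.3, 216.2]
tcp_rot: [-3.141, -0.004, -0.35]
ft_force: [8.0, -1.8, 3.8]
opening: 0.263
grip_force: 30.0
```

```bash
python3 - <<'E'
from chk import *
gp()
im,d,K,D,T=snap("wrist"); cv2.imwrite("pics/w8.png",im[...,::-1]); np.savez("w8.npz",im=im,d=d,K=K,D=D,T=T)
from cap import caps; caps("w8.npz",[314])
E
```

```text
t 27.98 grasp cradle xy -49.5 -100.1 z 45.2 f 8.2 1.0 3.8 open 0.26317765925282766
w8.npz 314 75.5 blue top x 42.3 y -100.0
```

View pics/w8.png

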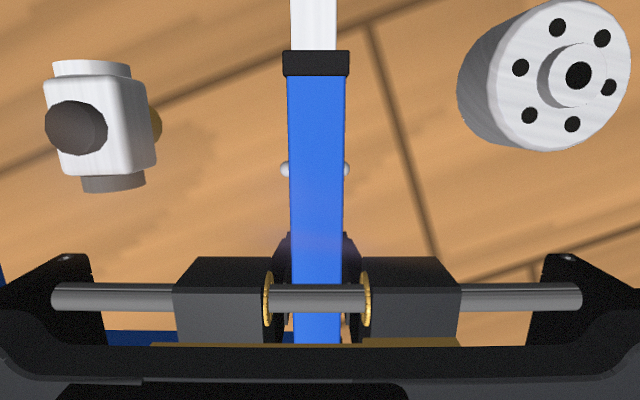

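The right side's buttons have sprung out at (286,169) and (345,169). Now the left.

Emit:
carry_out --pt "0.002 0 0 0 0.4" --pt "0.002 0 0 0 0.6" --pt "0.002 0 0 0 0.6" --pt "0.002 0 -0.012 0 0.6" --pt "0.002 0 -0.038 0 0.6" --pt "0.004 -0.006 -0.06 0 0.6" --pt "0.004 -0.022 -0.07 0 0.6" --pt "0.004 -0.052 -0.07 0 0.6" --pt "0.004 -0.092 -0.07 0 0.6" --pt "0.004 -0.132 -0.07 0 0.6" --pt "0.004 -0.168 -0.07 0 0.6" --pt "0.004 -0.19 -0.068 0 0.6" --pt "0.004 -0.199 -0.06 0 0.6" --pt "0.004 -0.2 -0.038 0 0.6" --pt "0.004 -0.2 -0.014 0 0.6" --pt "0.004 -0.2 0 0 0.6" --pt "0.004 -0.2 0 0 0.4" --pt "0.004 -0.2 0 0 0.2" --pt "0.004 -0.2 0 0 0.1" --pt "0.004 -0.2 0 0 0.1"

```text
t: 30.52
eef_pos: [601.9, 122.5, 216.3]
tcp_rot: [-3.141, -0.001, -0.349]
ft_force: [0.3, 0.1, 3.0]
opening: 0.261
grip_force: 30.0
```

```bash
cat > btn.py <<'E'
import sys
from chk import *
from cap import caps
gp(); f=sys.argv[1]+".npz"
im,d,K,D,T=snap("wrist"); cv2.imwrite(f"pics/{sys.argv[1]}.png",im[...,::-1]); np.savez(f,im=im,d=d,K=K,D=D,T=T); caps(f,[314])
hsv=cv2.cvtColor(im,cv2.COLOR_RGB2HSV)
for a,b in((276,290),(341,352)):
    w=np.argwhere((hsv[90:235,a:b,1]<50)&(hsv[90:235,a:b,2]>110)); print("white",len(w),w.mean(0)+[90,a] if len(w) else "")
E
python3 btn.py w9
```

```text
t 30.52 grasp cradle xy -46.5 100.0 z 45.3 f 0.2 0.2 3.0 open 0.2610890437945603
w9.npz 314 83.5 blue top x 42.2 y 100.1
white 139 [173.12230216 285.25899281]
white 70 [174.72857143 345.24285714]
```

Emit:
carry_out --pt "0 0 0 0 0.4" --pt "0 0 0 0 0.6" --pt "0 0 0 0 0.6" --pt "0 0 -0.012 0 0.6" --pt "0 0 -0.038 0 0.6" --pt "0 0 -0.06 0 0.6" --pt "0 0 -0.07 0 0.6" --pt "0 0 -0.07 0 0.6"

```text
t: 31.58
eef_pos: [601.8, 122.5, 286.4]
tcp_rot: [-3.141, -0.001, -0.35]
ft_force: [-0.2, 0.0, -0.6]
opening: 0.597
grip_force: 0.0
```

```bash
python3 btn.py w10
```

```text
t 31.57 grasp cradle xy -46.6 100.0 z 115.4 f -0.1 -0.0 -0.6 open 0.5969320910138963
w10.npz 314 94.5 blue top x 42.0 y 100.5
white 0 
white 0
```

Emit:
carry_out --pt "0 0.01 0 0 0.6" --pt "0 0.035 0 0 0.6" --pt "0 0.075 0 0 0.6" --pt "0 0.115 0 0 0.6" --pt "0 0.155 0 0 0.6" --pt "0 0.185 0 0 0.6" --pt "0 0.197 0 0 0.6" --pt "0 0.2 0 0 0.6" --pt "0 0.2 0 0 0.6"

```text
t: 32.75
eef_pos: [533.5, -64.9, 285.5]
tcp_rot: [3.142, 0.0, -0.349]
ft_force: [0.8, 0.5, -0.6]
opening: 0.601
grip_force: 0.0
```

```bash
python3 - <<'E'
from chk import *
gp()
im,d,K,D,T=snap("wrist");np.savez("w11.npz",im=im,d=d,K=K,D=D,T=T)
a=np.load("w10.npz")["im"]
s,ds,Ks,Ds,Ts=snap("scene")
f=lambda q:cv2.resize(q[120:240,220:420],(400,240),interpolation=cv2.INTER_CUBIC)
out=np.vstack([np.hstack([f(a),f(im)]),cv2.resize(s[130:280,180:447],(800,450))[:340]])
cv2.imwrite("pics/fin.png",out[...,::-1])
P=cloud(ds,Ks,Ds,Ts);m=(abs(P[...,0]-454)<35)&(abs(P[...,1]-331)<35)&(P[...,2]>20)&(P[...,2]<70);print("piston top",np.median(P[m&(P[...,2]>50)],0))
E
```

```text
t 32.75 grasp cradle xy -47.1 -99.6 z 114.5 f 0.6 0.8 -0.6 open 0.6006095374213317
piston top [454.91500295 335.45481889  53.90177998]
```

View pics/fin.png

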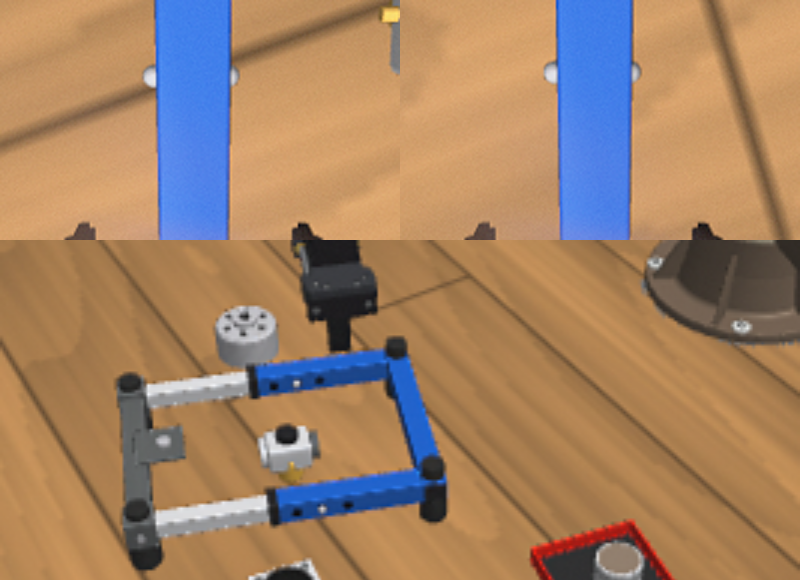

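The picture shows all four buttons standing out, about 35 mm over each pair. Both sleeves are on the middle hole, the piston is upright in the tray, and the arm is clear of everything.

```bash
python3 -c "
from cell import env
print(env.job_done())"
```

```text
the job is handed in; nothing more can be done
None
```

The job is handed in at about 33 s of the 69 s allowed: the piston stands upright in the red tray, the end frame is drawn out one hole (about 25 mm), and in the last pictures the buttons on both sides have sprung out fully; the interface gave no verdict.

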